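# Slide the picture lamp round the bent brass rail to its stop

## Task

Slide the little picture lamp along the bent brass rail, round both bends, until its ring is fully home against the disc at the rail's far end, then let go so that it hangs there freely and at rest. Go gently, feeling for the bends: the ring must never bear on the rail with more than 10 newtons, and the lamp must stay upright to within 15 degrees all the way. Leave the vase, the picture frame, the bowl and the books where they stand.

Things in the scene. Friction and masses are not known exactly. Their poses are not given: they have to be found in the camera images.
- rail: Fixed brass rail: a round rod 8 mm thick, level, axis 145 mm above the table, on a 12 mm round post at each end, bent twice in the horizontal plane; it does not give. Origin: foot of the near post on the table; z up; x along the first leg, away from that post. The first leg is straight for 85 to 115 mm from the origin, up to the first bend; a 28 mm disc on it ends 18 mm from the origin.
- rail_start (a point): On the rod's axis above the rail's origin, same axes. At the first bend the rod turns sharply right seen from above (to -y) by 11 to 46 degrees, runs straight 70 to 100 mm, then turns sharply back left by 11 to 46 degrees; the last straight leg, 65 to 95 mm, ends at the stop disc. Both angles and all lengths differ each time and are not measured: feel or look for them.
- rail_stop (a point): Where the ring's centre is when the ring hangs fully home against the stop disc (28 mm across, 6 mm thick, face 3 mm further on) at the rail's far end; 2.5 mm below the rod's axis. z is up; its x and y axes point anywhere and mean nothing. The far post stands 34 mm beyond this point.
- lamp: Small brass lamp, about 0.15 kg, threaded on the rail by its ring and hanging freely, most of its weight below the rod. Origin: ring centre; x along the ring's hole, z up. Hole 13 mm across (it hangs 2.5 mm below the rod's axis), ring 6 mm long, 23 mm outside. White round head below, 26 mm across, down to 57 mm below the origin. Starts on the first leg, 40 to 60 mm from the rail's origin.
- lamp_knob (a point): Centre of the lamp's upright round grip knob, 18 mm across and 28 mm tall, 40 mm above the ring's centre on a thin neck: the place to hold it, from above. The ring slides with light friction but binds when turned more than about 30 degrees to the rod, so it must be turned with the rail. It cannot come off.
- vase: Bystander: blue ceramic vase, 92 mm across, 150 mm high, origin under its centre.
- frame: Bystander: standing picture frame, 170 mm wide along its y, 130 mm high, origin under its centre; its back strut reaches 55 mm to its +x.
- bowl: Bystander: white bowl, 120 mm across, 40 mm high, origin under its centre.
- books: Bystander: two books, 150 by 200 mm, 42 mm high, origin under their centre.
Mind the look-alikes: they are no part of the job. Leave any pink or red look-alike of the lamp alone.

How it is judged:
By the outcome, as a careful person would: the job done as asked, in the order asked, and still so for the second after the job is handed in, with the robot touching nothing.
It also fails if it takes over 64 s, if anything falls off the work surface, if the arm or the gripper's body presses on something with over 40 N, if the wrist force passes 120 N, or if a joint passes its speed limit or range.

## Robot

A 6-joint arm with a two-finger parallel gripper is mounted at the origin on the work surface. World frame = base frame: x ahead of the robot, y to its left, z up, the work surface at z = 0. Lengths are in m, angles in rad, forces in N, time in s.
With the tool pointing down it reaches from about 0.275 to 0.75 m from the base axis. Payload 10.2 kg.
Tool frame: the origin (TCP) lies between the finger pads; the fingertips stand bot.nose_length ahead of it and the grasp point (between the pads) lies 8 mm behind it (bot.nose_length is the distance from the TCP to the fingertips, in m); z points along the fingers, x is the direction in which the jaws open and shut, and the axes are right-handed (so a half turn about z gives the same grasp; the last joint's range is limited). The gripper opens to 88 mm and grips with 3 to 60 N. Pads are 18 mm wide; open, the fingers measure 123 mm over their backs; the gripper's body (75 mm by 187 mm) begins 45 mm behind the grasp point.
Start: joints at [1.103, 0.313, 1.498, -0, 1.331, -0.223], TCP at [0.127, 0.509, 0.25] pointing down, gripper open.
Joint ranges: [-2.94, 2.94], [-0.97, 2.17], [0.19, 2.56], [-1.23, 4.37], [0.02, 3.11], [-2.88, 2.88]. Speed limits (rad/s): [2.39, 2.39, 3.01, 3.14, 3.14, 3.14].

## Interface

Orientations are given as a unit quaternion [x, y, z, w].
In Python, from station import read_state, imaging, bot gives the robot as it stands.
- The arm moves only by the shell command python3 -m inch 'ROWS'. ROWS is JSON, a list that holds one entry, the list of rows, each a list of 7 numbers: the shift along the tool's x, y, z in m, then the turn, a rotation vector about the tool's x, y, z in degrees, then the opening in per cent of the stroke, from 0 (shut) to 100 (fully open). A call has 1 to 5 rows; each row is the pose to reach, as a shift and turn from the pose commanded when the call began, along the tool's axes at that moment; what a row does not reach only later rows make up. A row lasts 1/10 s, in which the tool goes at most 50 mm and 8.59 degrees, less where a joint would pass 70% of its speed; a pose out of reach is approached as far as the arm can. A call with a gripper value outside its range is refused whole. The fingers move at their own pace and stop on an object; the grip force is fixed at half the most. Time passes only in rows, so rows that repeat a pose let the fingers close. It gives the time, the measured TCP pose, the force and the opening at its end, in the units of the state.
- read_state(): the state, without advancing time (a new reading comes with each control period).
- imaging.grab_frame(name): name is "scene" or "top" or "wrist"; returns a dict with "color" (480x640x3 uint8, red, green, blue), "z_map" (480x640 float32, m along the optical axis (not along the pixel's ray), 0 where there is no reading), "vfov" (degrees; the focal length in pixels is half the picture's height over the tangent of half this angle, whatever the lens; pixels are square), "cx", "cy" (the principal point, pixels), "dist_coeffs" ([k1, k2, p1, p2, k3] as OpenCV has them; the pictures are not rectified), "R" (3x3) and "t" (3): a world point X has camera coordinates R X + t. Camera axes: x right, y down, z forward; pixel columns grow to the right and rows downward; lengths in m; the calibration is good to about 2 mm. A picture is of the moment at which its call begins.
- bot.close_job(): hands the job in, once; it reports no verdict.
The state is a dict: "clock": time; "joints": joint angles; "joint_velocities": joint speeds; "effort": joint torques, N m; "position": TCP position; "ee_rot": TCP orientation; "wrist_force": force on the tool from outside, world axes, zero at the start; "wrist_torque": the same for the moment, N m; "grip_width": opening from 0.0 (shut) to 1.0 (fully open).
Only numpy, scipy, OpenCV 4.12 (cv2) and the standard library are available. Lean on these libraries where they do the work, as an engineer would, in place of code of your own. Each camera call takes 0.05 s, during which the arm holds its last target. There are 200 camera calls.

## Working session

There is one attempt and no reset: what is moved stays moved. The work goes in short steps, Python scripts to look and compute and a shell command to move; the robot and the scene stay as the last step left them, time stands still between calls to the robot, and variables do not carry over. Pictures are saved under pics/ and viewed, about 8 in all and at most 12, crops included, and the job is handed in when it is done.

```bash
ls; mkdir -p pics
python3 - <<'E'
from station import read_state, imaging, bot
import cv2,numpy as np,pickle
s=read_state();print(s, bot.nose_length)
fs={}
for n in("scene","top"):
    f=imaging.grab_frame(n);fs[n]=f
    print(n,f["vfov"],f["cx"],f["cy"],f["dist_coeffs"],f["R"],f["t"])
    cv2.imwrite(f"pics/{n}0.png",f["color"][:,:,::-1])
pickle.dump(fs,open("f0.pkl","wb"))
E
```

```text
pics
{'clock': 0.0, 'joints': array([ 1.10261461e+00,  3.13456386e-01,  1.49839102e+00, -2.61552406e-06,
        1.33100817e+00, -2.23367819e-01]), 'joint_velocities': array([-9.55611598e-04,  3.89353010e-04,  8.61186855e-05, -7.92717800e-04,
       -1.99468159e-04, -1.85022574e-03]), 'effort': array([ 1.71297277e-03, -4.02219236e+01, -2.52265263e+01,  6.95142103e-02,
        3.52661067e-02, -8.97756945e-05]), 'position': array([0.12714203, 0.50914652, 0.24917513]), 'ee_rot': array([ 7.88154389e-01,  6.15477263e-01, -5.70876032e-04,  2.69898335e-04]), 'wrist_force': array([ 0.10441145,  0.48849949, -0.48008184]), 'wrist_torque': array([ 0.03822426,  0.02193449, -0.01712178]), 'grip_width': 1.0030556565462503} 0.011
scene 56.15680271564722 315.43578648303077 236.0240447026815 [0.0399361 0.        0.        0.        0.       ] [[-0.04301008  0.99906784 -0.00368662]
 [ 0.84769919  0.03454029 -0.52935154]
 [-0.52873076 -0.0258926  -0.84839458]] [ 0.08439784 -0.46840926  1.33125356]
top 53.09289499826082 320.8560111509658 243.11275207655362 [-0.10709769  0.          0.          0.          0.        ] [[ 0.01790202 -0.99976556  0.01217957]
 [-0.98882808 -0.01950647 -0.14777866]
 [ 0.14798159 -0.00939796 -0.98894546]] [-0.04620679  0.62176158  1.28387548]
```

View pics/top0.png

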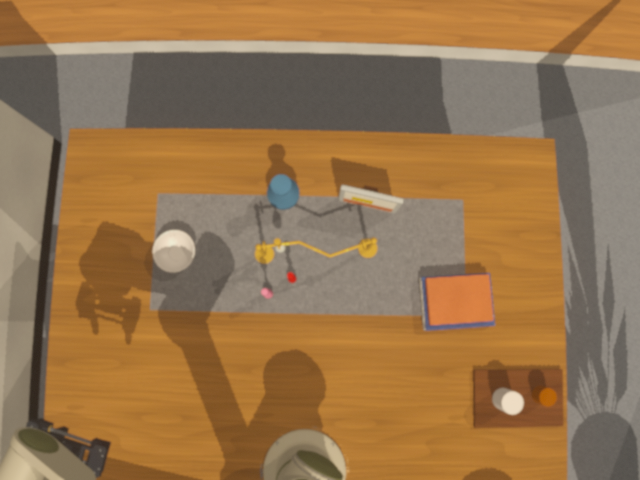

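View pics/scene0.png

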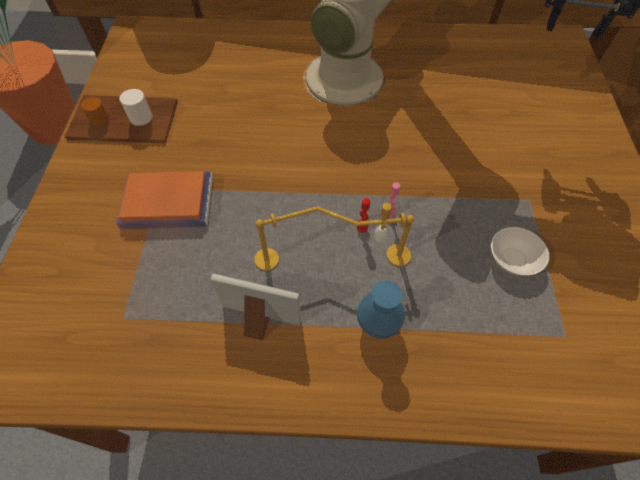

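The top view shows the near post at about (265,253) with the lamp at (279,245), bends near (300,243) and (330,256), and the far post at about (369,247). The red and pink look-alikes are at (292,278) and (267,293). The scene view agrees.

```bash
cat > h.py <<'E'
import numpy as np,cv2
def K(f):
    h=240/np.tan(np.radians(f["vfov"]/2));return np.array([[h,0,f["cx"]],[0,h,f["cy"]],[0,0,1.]])
def ray(f,px,z):
    px=np.array(px,float).reshape(-1,1,2)
    u=cv2.undistortPoints(px,K(f),np.array(f["dist_coeffs"])).reshape(-1,2)
    d=np.c_[u,np.ones(len(u))]@f["R"]; o=-f["R"].T@f["t"]
    return o+d*((z-o[2])/d[:,2])[:,None]
def proj(f,X):
    return cv2.projectPoints(np.array(X,float).reshape(-1,1,3),cv2.Rodrigues(f["R"])[0],f["t"],K(f),np.array(f["dist_coeffs"]))[0].reshape(-1,2)
E
python3 - <<'E'
import pickle;from h import *
fs=pickle.load(open("f0.pkl","rb"))
for n,(x0,y0,x1,y1) in {"top":(250,225,390,270),"scene":(240,190,425,285)}.items():
    f=fs[n];c=f["color"];hsv=cv2.cvtColor(c,cv2.COLOR_RGB2HSV)
    m=(hsv[...,0]>14)&(hsv[...,0]<32)&(hsv[...,1]>140)&(hsv[...,2]>110)
    mm=np.zeros_like(m);mm[y0:y1,x0:x1]=m[y0:y1,x0:x1]
    print(n)
    for u in range(x0,x1,4):
        v=np.nonzero(mm[:,u])[0]
        if len(v):
            # split runs, take first run
            runs=np.split(v,np.nonzero(np.diff(v)>1)[0]+1)
            print(u,[(r[0],r[-1],*np.round(ray(f,[[u,(r[0]+r[-1])/2]],.145)[0][:2]*1000).astype(int)) for r in runs])
    cr=c[y0-20:y1+50,x0-20:x1+20];cv2.imwrite(f"pics/c_{n}.png",cv2.resize(cr,None,fx=3.5,fy=3.5,interpolation=cv2.INTER_CUBIC)[:600,:800,::-1])
f=fs["top"]
for n,p,z in(("red",(292,278),.08),("pink",(267,293),.08)):print(n,ray(f,[p],z))
E
```

```text
top
258 [(np.int64(244), np.int64(260), np.int64(582), np.int64(127))]
262 [(np.int64(244), np.int64(262), np.int64(579), np.int64(116))]
266 [(np.int64(244), np.int64(262), np.int64(579), np.int64(106))]
270 [(np.int64(245), np.int64(260), np.int64(581), np.int64(96))]
274 [(np.int64(241), np.int64(245), np.int64(606), np.int64(86))]
278 [(np.int64(239), np.int64(246), np.int64(607), np.int64(76))]
282 [(np.int64(243), np.int64(244), np.int64(605), np.int64(66))]
286 [(np.int64(242), np.int64(244), np.int64(606), np.int64(56))]
290 [(np.int64(242), np.int64(243), np.int64(608), np.int64(45))]
294 [(np.int64(242), np.int64(243), np.int64(608), np.int64(35))]
298 [(np.int64(241), np.int64(243), np.int64(610), np.int64(25))]
302 [(np.int64(242), np.int64(244), np.int64(607), np.int64(15))]
306 [(np.int64(244), np.int64(246), np.int64(602), np.int64(4))]
310 [(np.int64(246), np.int64(247), np.int64(598), np.int64(-6))]
314 [(np.int64(248), np.int64(249), np.int64(594), np.int64(-16))]
318 [(np.int64(250), np.int64(251), np.int64(589), np.int64(-27))]
322 [(np.int64(251), np.int64(253), 
[... 7595 characters left out ...]
64(194), np.int64(537), np.int64(128)), (np.int64(215), np.int64(222), np.int64(597), np.int64(125)), (np.int64(249), np.int64(262), np.int64(681), np.int64(119))]
412 [(np.int64(190), np.int64(190), np.int64(526), np.int64(137)), (np.int64(192), np.int64(192), np.int64(531), np.int64(137)), (np.int64(195), np.int64(195), np.int64(539), np.int64(136)), (np.int64(216), np.int64(221), np.int64(597), np.int64(132))]
416 [(np.int64(190), np.int64(194), np.int64(531), np.int64(145))]
420 [(np.int64(190), np.int64(195), np.int64(532), np.int64(153))]
424 [(np.int64(190), np.int64(195), np.int64(531), np.int64(161))]
red [[0.52180424 0.04117446 0.08      ]]
pink [[0.48050168 0.10667823 0.08      ]]
```

View pics/c_top.png

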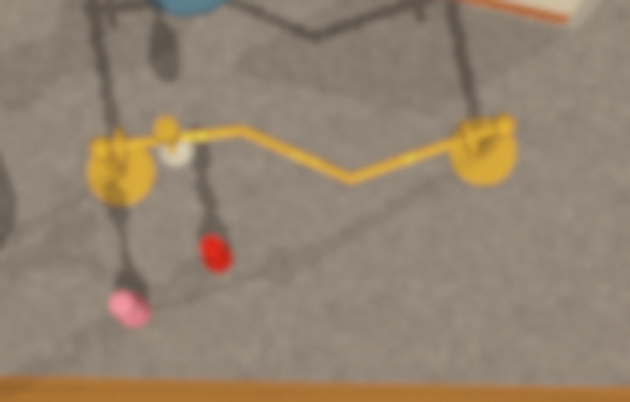

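View pics/c_scene.png

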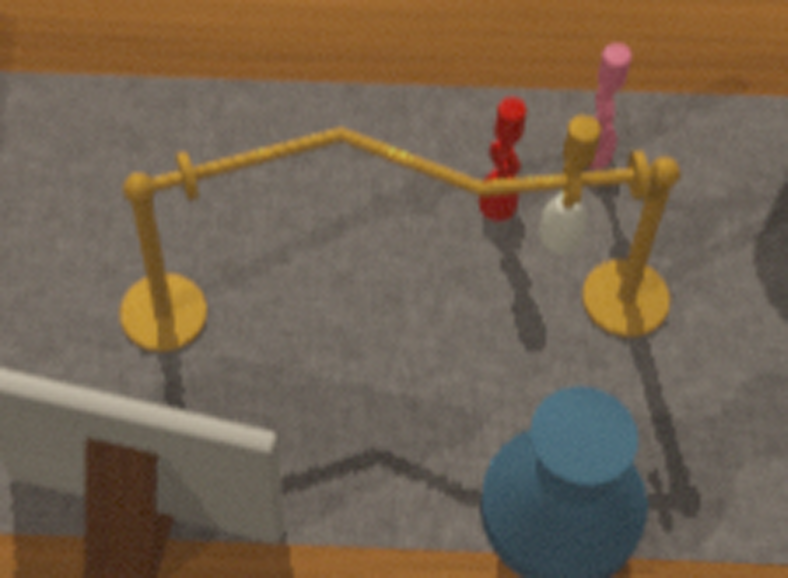

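The crops show the lamp knob at scene (386,211) and top (277,242). The two views agree on the bends to about 3 mm: bend 1 at about (0.611, 0.025) and bend 2 at about (0.578, -0.057). Headings off -y are +8, -21.5 and +20.5 degrees. Next I'll work out the approach.

```bash
cat >> h.py <<'E'
from scipy.spatial.transform import Rotation as Ro
def rows(goal,yaw,base=None):
    "shift (tool axes, mm) and turn (deg) from commanded pose base=(pos,yaw) or measured to goal, tool down, x axis at yaw deg"
    from station import read_state
    s=read_state();p=s["position"];R=Ro.from_quat(s["ee_rot"])
    if base is not None:p=np.array(base[0]);a=np.radians(base[1]);R=Ro.from_matrix(np.array([[np.cos(a),np.sin(a),0],[np.sin(a),-np.cos(a),0],[0,0,-1]]).T.T)
    a=np.radians(yaw);G=Ro.from_matrix(np.array([[np.cos(a),np.sin(a),0],[np.sin(a),-np.cos(a),0],[0,0,-1]]))
    return np.round(R.inv().apply(np.array(goal)-p)*1000,1),np.round((R.inv()*G).as_rotvec(degrees=True),1)
E
python3 - <<'E'
import pickle;from h import *
fs=pickle.load(open("f0.pkl","rb"))
a=ray(fs["scene"],[(386,210.5)],.1825)[0];b=ray(fs["top"],[(277.4,242.1)],.1825)[0];print(a,b)
g=(a+b)/2;g[2]=.25
print(g,rows(g,98))
E
```

```text
[0.60634077 0.0762026  0.1825    ] [0.6025811  0.07473136 0.1825    ]
[0.60446093 0.07546698 0.25      ] (array([-305.1,  568.2,   -0.6]), array([ -0. ,   0.1, -22. ]))
```

```bash
python3 -m inch '[[[-0.019,0.035,0,0,0,0,100],[-0.038,0.071,0,0,0,0,100],[-0.057,0.107,0,0,0,0,100],[-0.076,0.142,0,0,0,0,100],[-0.095,0.177,0,0,0,0,100]]]'
python3 -m inch '[[[-0.019,0.035,0,0,0,0,100],[-0.038,0.071,0,0,0,0,100],[-0.057,0.107,0,0,0,0,100],[-0.076,0.142,0,0,0,0,100],[-0.095,0.177,0,0,0,0,100]]]'
python3 -c "
from h import *
from station import read_state
s=read_state();print(s['clock'],s['position'],s['ee_rot'],rows([.6045,.0755,.25],98))"
```

```text
clock: 0.6
position: [0.2768, 0.373, 0.2496]
ee_rot: [0.788, 0.616, -0.0, 0.0]
wrist_force: [-0.1, 0.8, -0.1]
grip_width: 0.998
clock: 1.1
position: [0.4256, 0.2378, 0.2495]
ee_rot: [0.788, 0.615, -0.0, -0.0]
wrist_force: [0.3, 0.6, 0.0]
grip_width: 0.999
1.1 [0.42559159 0.23784176 0.24954763] [ 7.88199270e-01  6.15420079e-01 -1.71154096e-04 -8.76015564e-05] (array([-114.1,  212.9,   -0.5]), array([ -0.,   0., -22.]))
```

```bash
python3 -m inch '[[[-0.019,0.036,0,0,0,0,100],[-0.038,0.072,0,0,0,-6,100],[-0.057,0.108,0,0,0,-12,100],[-0.076,0.143,0,0,0,-17,100],[-0.095,0.178,0,0,0,-22,100]]]'
python3 - <<'E'
from h import *
from station import read_state,imaging
s=read_state();r=rows([.6045,.0755,.25],98)
print(s['clock'],s['position'],r)
f=imaging.grab_frame("wrist");print(f["R"],f["t"],f["vfov"])
import pickle;pickle.dump(f,open("fw.pkl","wb"))
cv2.imwrite("pics/w1.png",f["color"][:,:,::-1])
print(proj(f,[[.6045,.0755,.1825],[.611,.025,.145],[.578,-.057,.145]]))
E
```

```text
clock: 1.6
position: [0.5752, 0.1026, 0.2494]
ee_rot: [0.655, 0.756, -0.0, -0.0]
wrist_force: [-0.3, 0.9, 0.0]
grip_width: 0.998
1.6 [0.57524976 0.10256711 0.24935176] (array([-30.9,  25.1,  -0.7]), array([-0. , -0. ,  0.2]))
[[-1.40743923e-01  9.90046033e-01 -1.80873470e-05]
 [ 9.50006880e-01  1.35057142e-01  2.81507542e-01]
 [ 2.78707868e-01  3.96032927e-02 -9.59559015e-01]] [-0.01961052 -0.59877954  0.22390544] 58.51541950309167
[[264.92692852 313.78022568]
 [187.85488696 284.96065646]
 [ 46.07789773 212.51791578]]
```

View pics/w1.png

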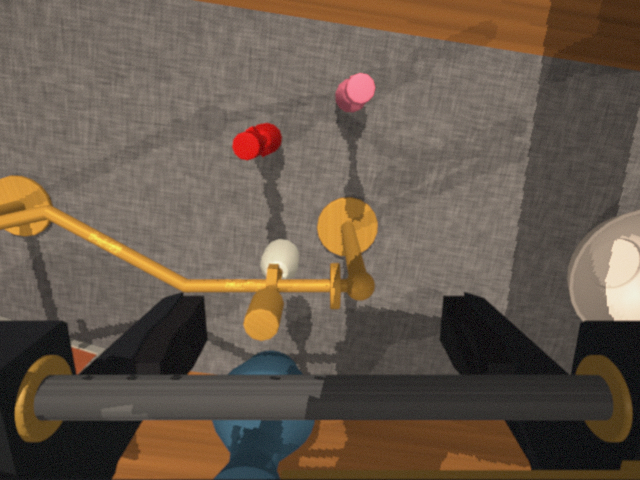

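The wrist view shows leg 1 level in the image, so the yaw is aligned. Post 1 is at (361,286), bend 1 at (185,286), bend 2 at (47,212). The knob top is centred at about (261,324), where my estimate predicted it.

Run:
```python
import pickle;from h import *
f=pickle.load(open("fw.pkl","rb"))
P=ray(f,[(361,286),(325,286),(185,286),(47,212)],.145);print(P.round(4))
for a,b in((0,2),(2,3)):
    d=P[b]-P[a];print(np.hypot(*d[:2]),np.degrees(np.arctan2(d[0],-d[1])))
g=ray(f,[(261.5,324)],.1965)[0];print("knob",g,ray(f,[(265,313)],.1825))
print(rows([g[0],g[1],.25],98))
```

```text
[[ 0.5971  0.1275  0.145 ]
 [ 0.6001  0.1062  0.145 ]
 [ 0.6119  0.0233  0.145 ]
 [ 0.5776 -0.0565  0.145 ]]
0.1052413456639578 8.087513649604817
0.08686999128250328 -23.24740068749342
knob [0.60307876 0.07553043 0.1965    ] [[0.60405735 0.07549193 0.1825    ]]
(array([-26.3,  21.2,  -1.3]), array([0. , 0.1, 0.2]))
```

```bash
python3 -m inch '[[[-0.013,0.011,0,0,0,0,100],[-0.026,0.0217,0,0,0,0,100],[-0.026,0.0217,0.015,0,0,0,100],[-0.026,0.0217,0.03,0,0,0,100],[-0.026,0.0217,0.045,0,0,0,100]]]'
python3 -m inch '[[[0,0,0.012,0,0,0,100],[0,0,0.02,0,0,0,100],[0,0,0.0255,0,0,0,100],[0,0,0.0255,0,0,0,100]]]'
python3 - <<'E'
from h import *
from station import read_state,imaging
print(rows([.6035,.0755,.178],98))
f=imaging.grab_frame("wrist");cv2.imwrite("pics/w2.png",f["color"][:,:,::-1])
E
```

```text
clock: 2.15
position: [0.5993, 0.0811, 0.2037]
ee_rot: [0.656, 0.754, -0.0, -0.0]
wrist_force: [-0.5, 0.6, 1.0]
grip_width: 1.001
clock: 2.55
position: [0.5993, 0.0812, 0.1787]
ee_rot: [0.656, 0.755, -0.0, -0.0]
wrist_force: [1.0, -0.8, 0.1]
grip_width: 1.003
(array([-6.2,  3.4,  0.7]), array([-0., -0., -0.]))
```

View pics/w2.png

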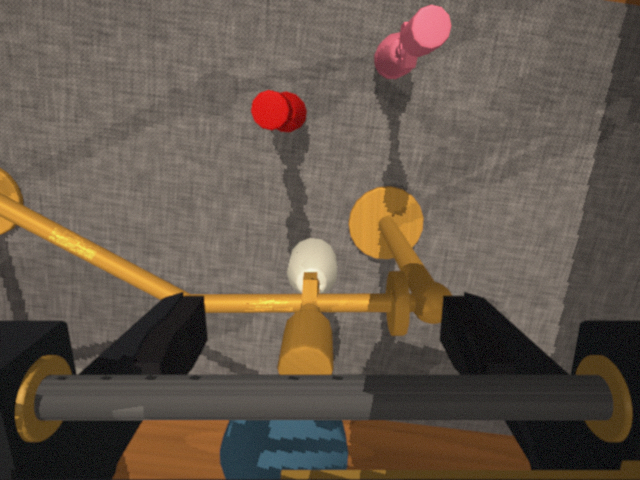

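The knob at u=307 is left of the jaw centre at 324, about 6 mm, which matches the numeric residual of (-6.2, +3.4). I'll shift and close.

```bash
python3 -m inch '[[[-0.003,0.0017,0,0,0,0,100],[-0.006,0.0034,0.0005,0,0,0,100],[-0.006,0.0034,0.0005,0,0,0,100]]]'
python3 - <<'E'
from h import *
from station import read_state,imaging
print(rows([.6035,.0755,.178],98))
f=imaging.grab_frame("wrist")
p=proj(f,[[.6035,.0755,.1965],[.6035,.0755,.1685]]);print(p)
c=f["color"]; hsv=cv2.cvtColor(c,cv2.COLOR_RGB2HSV)
m=(hsv[...,0]>12)&(hsv[...,0]<32)&(hsv[...,1]>140)&(hsv[...,2]>90)
for v in range(310,375,8):
    u=np.nonzero(m[v,215:430])[0]+215
    print(v,u.min() if len(u) else 0,u.max() if len(u) else 0)
for q in((320,340),(320,302)):print(proj(f,[[.599,.113,.145],[.6119,.0233,.145]]))
E
```

```text
clock: 2.9
position: [0.604, 0.0752, 0.1789]
ee_rot: [0.656, 0.754, 0.0, 0.0]
wrist_force: [0.7, 0.8, 0.2]
grip_width: 1.002
(array([ 0.3, -0.5,  0.9]), array([ 0. ,  0. , -0.1]))
[[327.4400456  359.43748931]
 [326.74973475 318.1801002 ]]
310 306 425
318 303 424
326 302 419
334 301 350
342 300 351
350 299 352
358 298 353
366 301 350
374 306 345
[[415.40929787 294.47944916]
 [201.7384765  295.54175919]]
[[415.40929787 294.47944916]
 [201.7384765  295.54175919]]
```

Aligned to about 0.5 mm, so I'll close.

```bash
python3 -m inch '[[[0,0,0,0,0,0,70],[0,0,0,0,0,0,50],[0,0,0,0,0,0,38],[0,0,0,0,0,0,30],[0,0,0,0,0,0,25]]]'
python3 -m inch '[[[0,0,0,0,0,0,21],[0,0,0,0,0,0,10],[0,0,0,0,0,0,0],[0,0,0,0,0,0,0]]]'
python3 -m inch '[[[0,0,0,0,0,0,0],[0,0,0,0,0,0,0]]]'
```

```text
clock: 3.45
position: [0.6036, 0.0757, 0.1787]
ee_rot: [0.656, 0.755, -0.0, -0.0]
wrist_force: [0.1, 0.4, -0.1]
grip_width: 0.571
clock: 3.85
position: [0.6036, 0.0757, 0.1787]
ee_rot: [0.656, 0.755, 0.0, -0.0]
wrist_force: [0.5, -0.6, -0.4]
grip_width: 0.202
clock: 4.05
position: [0.6036, 0.0757, 0.1788]
ee_rot: [0.656, 0.755, 0.0, 0.0]
wrist_force: [-0.2, 0.1, 0.6]
grip_width: 0.191
```

```bash
python3 -m inch '[[[0,0,-0.0008,0,0,0,0],[0,0,-0.0016,0,0,0,0],[0,0,-0.0025,0,0,0,0],[0,0,-0.0025,0,0,0,0]]]'
python3 -m inch '[[[-0.003,0,0,0,0,0,0],[-0.006,0,0,0,0,0,0],[-0.009,0,0,0,0,0,0],[-0.012,0,0,0,0,0,0],[-0.015,0,0,0,0,0,0]]]'
python3 -m inch '[[[-0.003,0,0,0,0,0,0],[-0.006,0,0,0,0,0,0],[-0.009,0,0,0,0,0,0],[-0.012,0,0,0,0,0,0],[-0.015,0,0,0,0,0,0]]]'
python3 - <<'E'
from h import *
from station import read_state,imaging
s=read_state();print(s["wrist_force"],s["wrist_torque"],s["clock"],s["position"])
f=imaging.grab_frame("wrist");cv2.imwrite("pics/w3.png",f["color"][:,:,::-1])
import pickle;pickle.dump(f,open("fw.pkl","wb"))
s=read_state();print(s["wrist_force"],s["wrist_torque"],s["clock"],s["position"])
E
```

```text
clock: 4.45
position: [0.6036, 0.0757, 0.1813]
ee_rot: [0.656, 0.755, 0.0, 0.0]
wrist_force: [-0.3, 0.5, -2.3]
grip_width: 0.193
clock: 4.95
position: [0.6057, 0.0605, 0.1812]
ee_rot: [0.656, 0.755, -0.0, -0.0]
wrist_force: [-0.7, -0.1, -1.0]
grip_width: 0.192
clock: 5.45
position: [0.6078, 0.0457, 0.1812]
ee_rot: [0.656, 0.755, -0.0, 0.0]
wrist_force: [0.2, 0.1, -1.1]
grip_width: 0.195
[ 0.16673024  0.05307121 -1.11796081] [ 0.06001325 -0.02311524 -0.07871656] 5.45 [0.60780956 0.04574654 0.18124933]
[ 0.18642155  0.24246148 -1.29019652] [ 0.02005374 -0.01554787 -0.0271856 ] 5.5 [0.60787347 0.04536174 0.18122496]
```

View pics/w3.png

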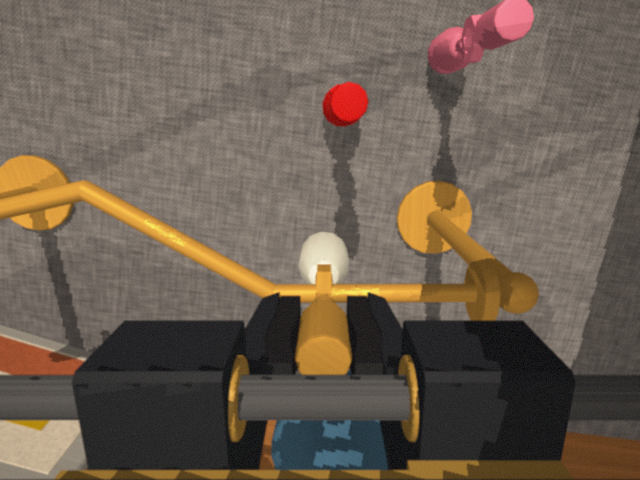

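The lamp slides freely. Bend 1 shows at (272,292), bend 2 at (83,186), and leg 3 runs to (0,210). I'll get precise line fits.

```bash
cat > leg.py <<'E'
from h import *
def fit(f,u0,u1,v0,v1):
    hsv=cv2.cvtColor(f["color"],cv2.COLOR_RGB2HSV)
    m=(hsv[...,0]>12)&(hsv[...,0]<32)&(hsv[...,1]>130)&(hsv[...,2]>80)
    P=[]
    for u in range(u0,u1):
        v=np.nonzero(m[v0:v1,u])[0]
        if len(v)>4: P.append((u,v0+(v.min()+v.max())/2))
    X=ray(f,P,.145)[:,:2]
    vx,vy,x,y=cv2.fitLine(X.astype(np.float32),cv2.DIST_HUBER,0,1e-4,1e-6).ravel()
    h=np.degrees(np.arctan2(vx,-vy)) if vy<0 else np.degrees(np.arctan2(-vx,vy))
    return np.array([x,y]),np.array([vx,vy]),h
def cross(a,b):
    s=np.linalg.solve(np.c_[a[1],-b[1]],b[0]-a[0]);return a[0]+s[0]*a[1]
E
python3 - <<'E'
import pickle;from leg import *
f=pickle.load(open("fw.pkl","rb"))
a=fit(f,390,465,275,310);b=fit(f,105,255,180,305);c=fit(f,0,14,195,235)
print(a,b,c,"bend1",cross(a,b),"bend2",ray(f,[(83,187)],.145))
d=cross(a,b);print("dist to bend",np.hypot(*(d-[.60787,.04536])))
# lateral offset of knob from leg1
n=np.array([-a[1][1],a[1][0]]);print("lat",(np.array([.60787,.04536])-a[0])@n)
E
```

```text
(array([0.6020793, 0.089145 ], dtype=float32), array([ 0.13760972, -0.9904865 ], dtype=float32), np.float32(7.909555)) (array([ 0.5940785 , -0.01693942], dtype=float32), array([0.39515963, 0.9186125 ], dtype=float32), np.float32(-23.275928)) (array([ 0.58854145, -0.08719893], dtype=float32), array([ 0.1818093, -0.9833338], dtype=float32), np.float32(10.475164)) bend1 [0.61126655 0.023017  ] bend2 [[ 0.57636243 -0.0563378   0.145     ]]
dist to bend 0.022599698500074723
lat -0.00028960459695429324
```

```bash
python3 -m inch '[[[-0.003,0,0,0,0,0,0],[-0.006,0,0,0,0,0,0],[-0.009,0,0,0,0,0,0],[-0.012,0,0,0,0,0,0],[-0.015,0,0,0,0,0,0]]]'
python3 -c "
from h import *
print(rows([.6113,.0230,.1812],98))"
```

```text
clock: 6.0
position: [0.6099, 0.0309, 0.1812]
ee_rot: [0.656, 0.755, 0.0, 0.0]
wrist_force: [0.2, 0.4, -1.4]
grip_width: 0.191
(array([-8. ,  0.3,  0. ]), array([ 0.,  0., -0.]))
```

```bash
python3 -m inch '[[[-0.002,0,0,0,0,4,0],[-0.004,0,0,0,0,9,0],[-0.0058,0,0,0,0,13,0],[-0.0076,0,0,0,0,16,0],[-0.0076,0,0,0,0,16,0]]]'
python3 -c "
from h import *
from station import read_state
print(rows([.6113,.0230,.1812],82),read_state()['wrist_torque'])"
```

```text
clock: 6.5
position: [0.611, 0.0233, 0.1812]
ee_rot: [0.755, 0.656, -0.0, 0.0]
wrist_force: [-0.2, -0.1, -1.3]
grip_width: 0.196
(array([-0.2,  0.4,  0. ]), array([ 0. ,  0. , -0.1])) [-0.0170381   0.01392239 -0.0271404 ]
```

```bash
python3 -m inch '[[[-0.0021,-0.0002,0,0,0,4,0],[-0.0041,-0.0008,0,0,0,8,0],[-0.006,-0.0013,0,0,0,12,0],[-0.0089,-0.002,0,0,0,15.2,0],[-0.0089,-0.002,0,0,0,15.2,0]]]'
python3 -c "
from h import *
from station import read_state
print(rows([.577,-.0563,.1812],66.7),read_state()['wrist_torque'])"
```

```text
clock: 7.0
position: [0.6076, 0.0149, 0.1813]
ee_rot: [0.835, 0.551, -0.0, 0.0]
wrist_force: [0.2, 0.1, -1.4]
grip_width: 0.197
(array([-77.5,  -0.1,   0.1]), array([0. , 0. , 0.1])) [ 0.06744     0.02551672 -0.00793223]
```

```bash
python3 -m inch '[[[-0.003,0,0,0,0,0,0],[-0.006,0,0,0,0,0,0],[-0.009,0,0,0,0,0,0],[-0.012,0,0,0,0,0,0],[-0.015,0,0,0,0,0,0]]]'
python3 -m inch '[[[-0.004,0,0,0,0,0,0],[-0.008,0,0,0,0,0,0],[-0.012,0,0,0,0,0,0],[-0.015,0,0,0,0,0,0],[-0.015,0,0,0,0,0,0]]]'
python3 - <<'E'
from h import *
from station import read_state,imaging
s=read_state();print(s["wrist_torque"],s["position"],rows([.577,-.0563,.1812],66.7))
f=imaging.grab_frame("wrist");cv2.imwrite("pics/w4.png",f["color"][:,:,::-1])
import pickle;pickle.dump(f,open("fw.pkl","wb"))
E
```

```text
clock: 7.5
position: [0.6017, 0.001, 0.1812]
ee_rot: [0.835, 0.55, -0.0, -0.0]
wrist_force: [1.4, 0.2, -1.2]
grip_width: 0.19
clock: 8.0
position: [0.5958, -0.0129, 0.1812]
ee_rot: [0.835, 0.55, -0.0, 0.0]
wrist_force: [-0.7, -0.4, -0.9]
grip_width: 0.188
[-0.01282338  0.01167922  0.08060678] [ 0.59575826 -0.01290006  0.18123922] (array([-47.3,  -0.1,   0. ]), array([0., 0., 0.]))
```

View pics/w4.png

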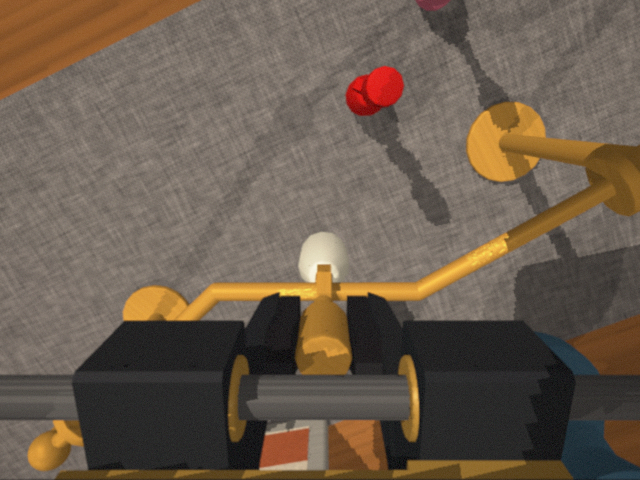

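Leg 2 is level in the view at v=292. Bend 2 is at (212,292), leg 3 goes down and left, the disc is at about (70,430) and the far-post ball at (49,450).

Run:
```python
import pickle;from leg import *
f=pickle.load(open("fw.pkl","rb"))
b=fit(f,225,265,280,305);b2=fit(f,345,410,280,305);p=ray(f,[(212,292)],.145)[0]
e=ray(f,[(49,450)],.145)[0]
d=(e-p)[:2];print(b,b2,p,e,np.hypot(*d),np.degrees(np.arctan2(d[0],-d[1])))
fs=pickle.load(open("f0.pkl","rb"))
F=fs["scene"];c=fit(F,277,312,206,224);l2=fit(F,322,355,206,226);print("scene",c,cross(c,l2))
F=fs["top"];hsv=None
X=ray(fs["scene"],[(259,222.5),(272,217.5)],.145);print(X)
```

```text
(array([ 0.5820927 , -0.04524497], dtype=float32), array([0.396179 , 0.9181733], dtype=float32), np.float32(-23.339523)) (array([0.60405856, 0.00742643], dtype=float32), array([0.42676106, 0.9043644 ], dtype=float32), np.float32(-25.262184)) [ 0.57701576 -0.05759457  0.145     ] [ 0.61905035 -0.16783339  0.145     ] 0.11798094819570144 20.872090679234667Traceback (most recent call last):
  File "<stdin>", line 7, in <module>
  File "leg.py", line 9, in fit
    X=ray(f,P,.145)[:,:2]
      ~~~^^^^^^^^^^
  File "h.py", line 6, in ray
    u=cv2.undistortPoints(px,K(f),np.array(f["dist_coeffs"])).reshape(-1,2)
      ~~~~~~~~~~~~~~~~~~~^^^^^^^^^^^^^^^^^^^^^^^^^^^^^^^^^^^^
cv2.error: OpenCV(4.12.0) /io/opencv/modules/calib3d/src/undistort.dispatch.cpp:347: error: (-215:Assertion failed) CV_IS_MAT(_src) && CV_IS_MAT(_dst) && (_src->rows == 1 || _src->cols == 1) && (_dst->rows == 1 || _dst->cols == 1) && _src->cols + _src->rows - 1 == _dst->rows + _dst->cols - 1 && (CV_MAT_TYPE(_src->type) == CV_32FC2 || CV_MAT_TYPE(_src->type) == CV_64FC2) && (CV_MAT_TYPE(_dst->type) == CV_32FC2 || CV_MAT_TYPE(_dst->type) == CV_64FC2) in function 'cvUndistortPointsInternal'
```

```bash
python3 -m inch '[[[-0.004,0,0,0,0,0,0],[-0.008,0,0,0,0,0,0],[-0.012,0,0,0,0,0,0],[-0.016,0,0,0,0,0,0],[-0.020,0,0,0,0,0,0]]]'
python3 -m inch '[[[-0.004,0,0,0,0,0,0],[-0.008,0,0,0,0,0,0],[-0.012,0,0,0,0,0,0],[-0.015,0,0,0,0,0,0],[-0.018,0,0,0,0,0,0]]]'
python3 -m inch '[[[-0.002,0,0,0,0,0,0],[-0.002,0,0,0,0,0,0]]]'
python3 - <<'E'
from leg import *
from station import read_state,imaging
f=imaging.grab_frame("wrist");cv2.imwrite("pics/w5.png",f["color"][:,:,::-1])
import pickle;pickle.dump(f,open("fw.pkl","wb"))
s=read_state();print(s["wrist_torque"],s["position"],rows([.577,-.0575,.1812],66.7))
E
```

```text
clock: 8.55
position: [0.5878, -0.0313, 0.1813]
ee_rot: [0.835, 0.55, 0.0, 0.0]
wrist_force: [0.2, -0.1, -1.8]
grip_width: 0.194
clock: 9.05
position: [0.5808, -0.0477, 0.1812]
ee_rot: [0.835, 0.55, 0.0, 0.0]
wrist_force: [0.0, -0.0, -0.7]
grip_width: 0.19
clock: 9.25
position: [0.58, -0.0495, 0.1812]
ee_rot: [0.835, 0.55, -0.0, 0.0]
wrist_force: [-0.1, 0.1, -1.4]
grip_width: 0.192
[ 0.01140318 -0.01922526 -0.0115566 ] [ 0.58007101 -0.04929334  0.18124837] (array([-8.8,  0.4,  0. ]), array([ 0. , -0. ,  0.1]))
```

View pics/w5.png

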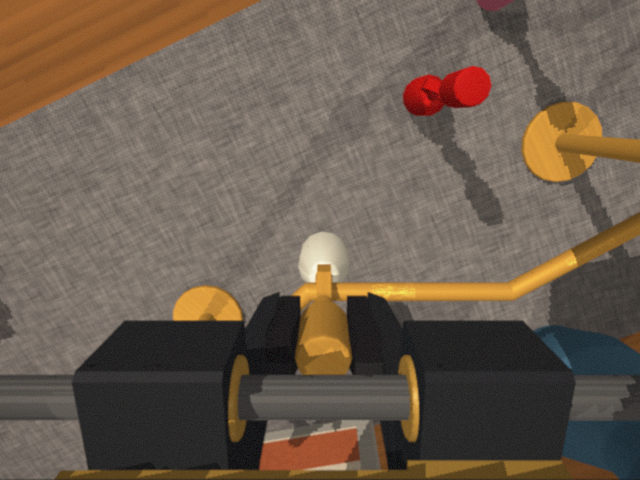

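The lamp is 8.8 mm short of bend 2 (bend at about (303,291), lamp at u=324), with no lateral force. I'll turn into the corner.

```bash
python3 -m inch '[[[-0.0022,0.0001,0,0,0,-4,0],[-0.0044,0.0001,0,0,0,-9,0],[-0.0064,0.0002,0,0,0,-14,0],[-0.008,0.0003,0,0,0,-19,0],[-0.0087,0.0003,0,0,0,-22,0]]]'
python3 -m inch '[[[0,0,0,0,0,0,0]]]'
python3 -c "
from h import *
from station import read_state
print(rows([.577,-.0575,.1812],110.9),read_state()['wrist_torque'])"
```

```text
clock: 9.8
position: [0.5769, -0.0573, 0.1812]
ee_rot: [0.714, 0.701, 0.0, -0.0]
wrist_force: [-0.6, 0.3, -0.6]
grip_width: 0.196
clock: 9.9
position: [0.5769, -0.0573, 0.1812]
ee_rot: [0.714, 0.7, 0.0, -0.0]
wrist_force: [-0.1, 0.5, -0.9]
grip_width: 0.195
(array([-0.2,  0.1,  0. ]), array([ -0. ,  -0. , -22.1])) [-0.00504314 -0.03492244 -0.0138323 ]
```

```bash
python3 -m inch '[[[-0.002,0.0008,0,0,0,-5,0],[-0.0041,0.0017,0,0,0,-10,0],[-0.0061,0.0025,0,0,0,-15,0],[-0.0083,0.0034,0,0,0,-20,0],[-0.0083,0.0034,0,0,0,-22,0]]]'
python3 -m inch '[[[-0.003,0,0,0,0,0,0],[-0.006,0,0,0,0,0,0],[-0.009,0,0,0,0,0,0],[-0.012,0,0,0,0,0,0],[-0.012,0,0,0,0,0,0]]]'
python3 - <<'E'
from leg import *
from station import read_state,imaging
fs={n:imaging.grab_frame(n) for n in("wrist","scene")}
import pickle;pickle.dump(fs,open("f5.pkl","wb"))
s=read_state();print(s["wrist_torque"],s["position"],s["clock"])
cv2.imwrite("pics/w6.png",np.hstack([cv2.resize(fs["wrist"]["color"],(400,300)),cv2.resize(fs["scene"]["color"][190:280,240:360],(400,300),interpolation=cv2.INTER_CUBIC)])[:,:,::-1])
f=fs["wrist"]
print(fit(f,350,400,280,305))
E
```

```text
clock: 10.4
position: [0.5803, -0.0658, 0.1812]
ee_rot: [0.568, 0.823, -0.0, 0.0]
wrist_force: [-0.0, -0.2, -1.4]
grip_width: 0.193
clock: 10.9
position: [0.5845, -0.0774, 0.1812]
ee_rot: [0.568, 0.823, -0.0, 0.0]
wrist_force: [-0.2, -0.3, -0.6]
grip_width: 0.191
[ 0.01377681 -0.03792936  0.06223727] [ 0.58439782 -0.07701344  0.18118815] 11.0
(array([ 0.57747185, -0.05847391], dtype=float32), array([ 0.1663257, -0.9860709], dtype=float32), np.float32(9.574256))
```

View pics/w6.png

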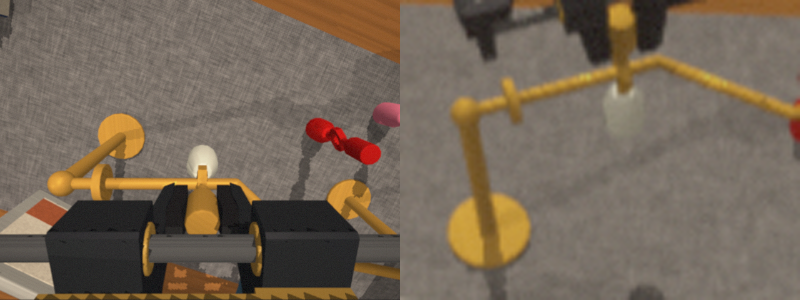

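Leg 3 is level in the wrist view at full-resolution v≈292. The disc is at about (155,291) and the post ball at (96,293). Now fit leg 3.

Run:
```python
import pickle;from leg import *
f=pickle.load(open("f5.pkl","rb"))["wrist"]
a=fit(f,180,255,280,306);print(a)
hsv=cv2.cvtColor(f["color"],cv2.COLOR_RGB2HSV)
m=(hsv[...,0]>12)&(hsv[...,0]<32)&(hsv[...,1]>130)&(hsv[...,2]>60)
print([(u,int(m[255:320,u].sum())) for u in range(70,190,4)])
p=np.array([.5844,-.0770]);n=np.array([-a[1][1],a[1][0]]);print("lat mm",(p-a[0])@n*1000,n)
for q in((96,293),(172,292),(166,292)):print(np.linalg.norm(ray(f,[q],.145)[0][:2]-p))
```

```text
(array([ 0.6004014 , -0.11799806], dtype=float32), array([ 0.3526014, -0.9357736], dtype=float32), np.float32(20.646511))
[(70, 0), (74, 0), (78, 19), (82, 29), (86, 35), (90, 38), (94, 40), (98, 41), (102, 41), (106, 41), (110, 42), (114, 42), (118, 41), (122, 43), (126, 46), (130, 48), (134, 44), (138, 41), (142, 37), (146, 45), (150, 64), (154, 65), (158, 63), (162, 60), (166, 57), (170, 57), (174, 56), (178, 40), (182, 18), (186, 19)]
lat mm -0.5177143049809317 [0.9357736 0.3526014]
0.09883432507937545
0.06621039986335239
0.06878169223863921
```

```bash
python3 -m inch '[[[-0.004,0.0003,0,0,0,0,0],[-0.008,0.0005,0,0,0,0,0],[-0.012,0.0005,0,0,0,0,0],[-0.016,0.0005,0,0,0,0,0],[-0.020,0.0005,0,0,0,0,0]]]'
python3 -m inch '[[[-0.004,0,0,0,0,0,0],[-0.008,0,0,0,0,0,0],[-0.012,0,0,0,0,0,0],[-0.016,0,0,0,0,0,0],[-0.020,0,0,0,0,0,0]]]'
python3 -m inch '[[[-0.003,0,0,0,0,0,0],[-0.006,0,0,0,0,0,0],[-0.009,0,0,0,0,0,0],[-0.012,0,0,0,0,0,0],[-0.012,0,0,0,0,0,0]]]'
python3 - <<'E'
from leg import *
from station import read_state,imaging
fs={n:imaging.grab_frame(n) for n in("wrist","scene")}
import pickle;pickle.dump(fs,open("f6.pkl","wb"))
s=read_state();print(s["wrist_force"],s["wrist_torque"],s["position"],s["clock"])
cv2.imwrite("pics/w7.png",np.hstack([cv2.resize(fs["wrist"]["color"][200:440,164:484],(400,300)),cv2.resize(fs["scene"]["color"][190:280,240:360],(400,300),interpolation=cv2.INTER_CUBIC)])[:,:,::-1])
f=fs["wrist"];a=fit(f,350,420,280,306);p=s["position"][:2];n=np.array([-a[1][1],a[1][0]]);print(a,"lat",(p-a[0])@n*1000,n)
E
```

```text
clock: 11.5
position: [0.5921, -0.0959, 0.1812]
ee_rot: [0.568, 0.823, -0.0, -0.0]
wrist_force: [-0.6, -0.4, -0.6]
grip_width: 0.197
clock: 12.0
position: [0.5992, -0.1145, 0.1812]
ee_rot: [0.568, 0.823, -0.0, 0.0]
wrist_force: [0.0, -0.1, -1.3]
grip_width: 0.195
clock: 12.5
position: [0.6034, -0.1257, 0.1812]
ee_rot: [0.568, 0.823, -0.0, 0.0]
wrist_force: [-0.9, 0.1, -0.9]
grip_width: 0.195
[-0.00974487  0.08828086 -1.83310197] [ 0.04715168  0.00848236 -0.0004996 ] [ 0.6033141  -0.12537864  0.18120283] 12.6
(array([ 0.5924652 , -0.09755505], dtype=float32), array([ 0.29419354, -0.9557459 ], dtype=float32), np.float32(17.109184)) lat 2.18324710761367 [0.9557459  0.29419354]
```

View pics/w7.png

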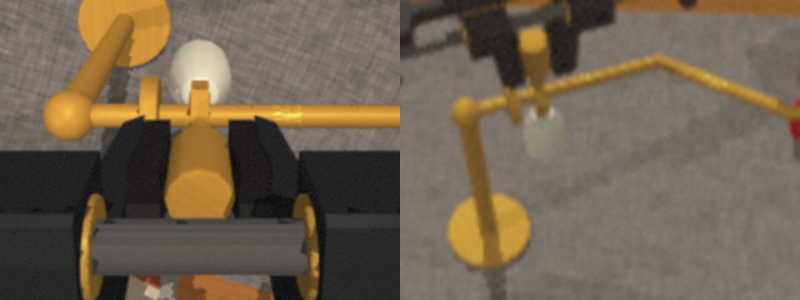

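The disc is ahead at crop (150,100), the ring under the neck at (200,100), and the post ball at (70,116). That leaves about 11–12 mm to the stop. I'll approach it in small steps, reading the force each time.

```bash
python3 -m inch '[[[-0.002,0,0,0,0,0,0],[-0.004,0,0,0,0,0,0],[-0.006,0,0,0,0,0,0],[-0.0075,0,0,0,0,0,0],[-0.0075,0,0,0,0,0,0]]]'
python3 -m inch '[[[-0.0004,0,0,0,0,0,0],[-0.0008,0,0,0,0,0,0],[-0.0008,0,0,0,0,0,0]]]'
python3 -c "
from station import read_state
s=read_state();print(s['wrist_force'],s['wrist_torque'],s['position'])"
```

```text
clock: 13.1
position: [0.606, -0.1326, 0.1812]
ee_rot: [0.568, 0.823, -0.0, 0.0]
wrist_force: [1.2, 0.6, -1.2]
grip_width: 0.196
clock: 13.4
position: [0.6063, -0.1332, 0.1812]
ee_rot: [0.568, 0.823, -0.0, 0.0]
wrist_force: [-0.0, -0.9, -2.1]
grip_width: 0.193
[-0.00501643 -0.90912836 -2.06520899] [ 0.00255701  0.0460009  -0.01682952] [ 0.6062684  -0.13315244  0.18124351]
```

```bash
python3 -m inch '[[[-0.0005,0,0,0,0,0,0],[-0.0005,0,0,0,0,0,0]]]'; python3 -m inch '[[[-0.0004,0,0,0,0,0,0],[-0.0004,0,0,0,0,0,0]]]'
python3 -c "
from station import read_state
s=read_state();print(s['wrist_force'],s['wrist_torque'],s['position'])"
```

```text
clock: 13.6
position: [0.6064, -0.1336, 0.1813]
ee_rot: [0.568, 0.823, 0.0, 0.0]
wrist_force: [-0.9, -0.6, -0.6]
grip_width: 0.194
clock: 13.8
position: [0.6066, -0.134, 0.1812]
ee_rot: [0.568, 0.823, -0.0, 0.0]
wrist_force: [0.2, -0.7, -1.3]
grip_width: 0.194
[ 0.23968952 -0.67193279 -1.25044098] [ 0.07007497  0.02404186 -0.00170329] [ 0.6065897  -0.13404594  0.18122947]
```

```bash
python3 -m inch '[[[-0.0004,0,0,0,0,0,0],[-0.0004,0,0,0,0,0,0]]]'; python3 -m inch '[[[-0.0003,0,0,0,0,0,0],[-0.0003,0,0,0,0,0,0]]]'
python3 -c "
from station import read_state
s=read_state();print(s['wrist_force'],s['wrist_torque'],s['position'])"
```

```text
clock: 14.0
position: [0.6067, -0.1344, 0.1812]
ee_rot: [0.568, 0.823, 0.0, 0.0]
wrist_force: [-0.6, 0.1, -0.4]
grip_width: 0.195
clock: 14.2
position: [0.6068, -0.1347, 0.1812]
ee_rot: [0.568, 0.823, 0.0, 0.0]
wrist_force: [0.4, 0.1, -1.2]
grip_width: 0.193
[ 0.43879293  0.06286182 -1.17648696] [0.12108825 0.02031809 0.01992228] [ 0.60684316 -0.13468064  0.1812204 ]
```

```bash
python3 -m inch '[[[-0.0004,0,0,0,0,0,0],[-0.0004,0,0,0,0,0,0]]]'; python3 -m inch '[[[-0.0004,0,0,0,0,0,0],[-0.0004,0,0,0,0,0,0]]]'
python3 -c "
from station import read_state
s=read_state();print(s['wrist_force'],s['wrist_torque'],s['position'])"
```

```text
clock: 14.4
position: [0.6069, -0.1349, 0.1812]
ee_rot: [0.568, 0.823, 0.0, -0.0]
wrist_force: [-0.1, 0.6, -1.6]
grip_width: 0.198
clock: 14.6
position: [0.607, -0.1351, 0.1812]
ee_rot: [0.568, 0.823, 0.0, -0.0]
wrist_force: [-0.5, 1.3, -1.4]
grip_width: 0.193
[-0.53439645  1.32833354 -1.42902556] [5.12661914e-01 1.14405560e-01 4.98896745e-04] [ 0.60703967 -0.13514875  0.18117838]
```

```bash
python3 -m inch '[[[-0.0003,0,0,0,0,0,0],[-0.0003,0,0,0,0,0,0]]]'; python3 -m inch '[[[-0.0003,0,0,0,0,0,0],[-0.0003,0,0,0,0,0,0]]]'
python3 -c "
from station import read_state
s=read_state();print(s['wrist_force'],s['wrist_torque'],s['position'])"
```

```text
clock: 14.8
position: [0.6071, -0.1353, 0.1812]
ee_rot: [0.568, 0.823, 0.0, -0.0]
wrist_force: [-1.0, 3.8, -0.7]
grip_width: 0.19
clock: 15.0
position: [0.6072, -0.1355, 0.1811]
ee_rot: [0.568, 0.823, 0.0, -0.001]
wrist_force: [-2.0, 5.0, -0.5]
grip_width: 0.193
[-2.01324519  5.04237555 -0.51745548] [ 0.98297805  0.33163055 -0.05242855] [ 0.60720085 -0.13549827  0.18113547]
```

Contact with the disc shows as a rising force (5 N) directed back along leg 3. I'll ease off, lower 2.5 mm so the ring hangs on the rod, then check.

```bash
python3 -m inch '[[[0.0004,0,0,0,0,0,0],[0.0005,0,0,0,0,0,0]]]'; python3 -m inch '[[[0,0,0.0008,0,0,0,0],[0,0,0.0016,0,0,0,0],[0,0,0.0023,0,0,0,0],[0,0,0.0023,0,0,0,0]]]'
python3 -c "
from station import read_state
s=read_state();print(s['wrist_force'],s['wrist_torque'],s['position'])"
```

```text
clock: 15.2
position: [0.6071, -0.1353, 0.1812]
ee_rot: [0.568, 0.823, 0.0, -0.0]
wrist_force: [-0.9, 4.4, -1.1]
grip_width: 0.187
clock: 15.6
position: [0.6072, -0.1354, 0.1791]
ee_rot: [0.568, 0.823, 0.0, 0.0]
wrist_force: [-2.2, 5.3, 1.2]
grip_width: 0.197
[-2.24397186  5.31733491  1.16947503] [0.93682529 0.30600513 0.02528771] [ 0.60718668 -0.1353674   0.17907431]
```

```bash
python3 -m inch '[[[0.0003,0,0,0,0,0,0],[0.0005,0,0,0,0,0,0],[0.0005,0,0,0,0,0,0]]]'
python3 -c "
from station import read_state
s=read_state();print(s['wrist_force'],s['wrist_torque'],s['position'])"
```

```text
clock: 15.9
position: [0.6071, -0.1352, 0.179]
ee_rot: [0.568, 0.823, -0.0, 0.0]
wrist_force: [-0.2, 2.3, 0.6]
grip_width: 0.195
[-0.23691852  2.33908497  0.61585104] [ 0.62147637  0.19092266 -0.04477316] [ 0.60706163 -0.13519767  0.1790185 ]
```

Light contact of about 2 N remains. I'll release slowly.

```bash
python3 -m inch '[[[0.0002,0,0,0,0,0,0],[0.0002,0,0,0,0,0,20],[0.0002,0,0,0,0,0,22],[0.0002,0,0,0,0,0,26],[0.0002,0,0,0,0,0,30]]]'
python3 -m inch '[[[0,0,0,0,0,0,36],[0,0,0,0,0,0,44],[0,0,0,0,0,0,50],[0,0,0,0,0,0,50],[0,0,0,0,0,0,50]]]'
python3 - <<'E'
from leg import *
from station import read_state,imaging
fs={n:imaging.grab_frame(n) for n in("wrist","scene")}
import pickle;pickle.dump(fs,open("f7.pkl","wb"))
s=read_state();print(s["wrist_force"],s["position"],s["clock"])
f=fs["wrist"];hsv=cv2.cvtColor(f["color"],cv2.COLOR_RGB2HSV)
m=(hsv[...,0]>12)&(hsv[...,0]<32)&(hsv[...,1]>130)&(hsv[...,2]>60)
for v in(262,270,276,310,330,350,360):
    u=np.nonzero(m[v,150:460])[0]+150
    print(v,[(int(r[0]),int(r[-1])) for r in np.split(u,np.nonzero(np.diff(u)>1)[0]+1) if len(r)])
print(proj(f,[[*s["position"][:2],.1965],[*s["position"][:2],.1425]]))
E
```

```text
clock: 16.4
position: [0.607, -0.1351, 0.179]
ee_rot: [0.568, 0.823, -0.0, 0.0]
wrist_force: [-0.7, 0.1, -0.1]
grip_width: 0.294
clock: 16.9
position: [0.6069, -0.1348, 0.1789]
ee_rot: [0.568, 0.823, -0.0, -0.0]
wrist_force: [0.4, -0.5, 0.1]
grip_width: 0.499
[ 0.00364063  0.80071029 -0.07727775] [ 0.60690185 -0.13484613  0.1789522 ] 17.0
262 [(243, 268)]
270 [(239, 265), (300, 313), (317, 330)]
276 [(231, 262), (299, 313), (316, 331)]
310 [(299, 343)]
330 [(299, 347)]
350 [(296, 349)]
360 [(159, 177), (296, 349)]
[[326.32729881 361.25811271]
 [325.48785117 292.10711527]]
```

```bash
python3 -m inch '[[[0,0,0,0,0,0,60],[0,0,-0.01,0,0,0,70],[0,0,-0.025,0,0,0,80],[0,0,-0.04,0,0,0,80],[0,0,-0.055,0,0,0,80]]]'
python3 -m inch '[[[0,-0.01,-0.01,0,0,0,80],[0,-0.025,-0.01,0,0,0,80],[0,-0.04,-0.01,0,0,0,80],[0,-0.04,-0.01,0,0,0,80],[0,-0.04,-0.01,0,0,0,80]]]'
python3 - <<'E'
from leg import *
from station import read_state,imaging
fs={n:imaging.grab_frame(n) for n in("wrist","scene")}
import pickle;pickle.dump(fs,open("f8.pkl","wb"))
f=fs["wrist"];s=read_state();print(s["position"],s["clock"])
q=proj(f,[[.6071,-.1350,.1425]])[0];print(q)
u,v=[int(np.clip(a,b,c)) for a,b,c in zip(q,(60,60),(580,420))]
A=cv2.resize(f["color"][v-60:v+60,u-60:u+60],(400,400),interpolation=cv2.INTER_CUBIC)
B=cv2.resize(fs["scene"]["color"][195:255,250:310],(400,400),interpolation=cv2.INTER_CUBIC)
cv2.imwrite("pics/w8.png",np.hstack([A,B])[:,:,::-1]);print(u,v)
E
```

```text
clock: 17.5
position: [0.6069, -0.1348, 0.2354]
ee_rot: [0.568, 0.823, 0.0, 0.0]
wrist_force: [-0.4, -1.2, 0.2]
grip_width: 0.801
clock: 18.0
position: [0.5695, -0.1492, 0.2443]
ee_rot: [0.568, 0.823, 0.0, 0.0]
wrist_force: [-1.1, 0.6, 0.2]
grip_width: 0.8
[ 0.5698255 -0.1488878  0.243991 ] 18.1
[324.84533708 310.93025894]
324 310
```

View pics/w8.png

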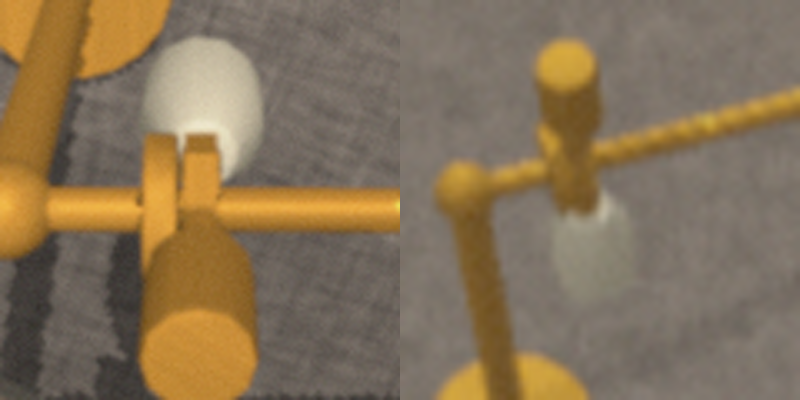

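The final view shows the lamp hanging upright with its ring beside the disc. A thin dark line, about 5 crop px, lies between disc (142–178) and ring (183–220), so I'll measure that gap.

Run:
```python
import pickle;from h import *
from station import imaging,read_state
f0=pickle.load(open("f8.pkl","rb"))["wrist"];f=imaging.grab_frame("wrist")
for v in(292,296,300,304):print(v,f["color"][v,300:338,0].tolist())
print("moved",np.abs(f["color"].astype(int)-f0["color"])[240:370,260:400].mean(),read_state()["position"])
a=[.6071,-.1350];d=np.array([.3526,-.9358])
for k in(3,0,-3):print(k,proj(f,[[a[0]+k*d[0]/1000,a[1]+k*d[1]/1000,.1425]]),)
P=ray(f,[(304,296),(313.5,296),(315,296),(326,296)],.150);print(np.round((P[:,:2]-a)@d*1000,2))
```

```text
292 [116, 114, 116, 114, 113, 116, 134, 154, 167, 170, 166, 162, 160, 163, 159, 157, 157, 179, 198, 181, 162, 158, 160, 156, 156, 155, 156, 162, 176, 207, 222, 223, 225, 221, 210, 193, 183, 175]
296 [99, 98, 95, 99, 102, 113, 140, 176, 186, 184, 187, 188, 188, 185, 181, 177, 161, 141, 152, 185, 202, 204, 204, 202, 201, 201, 203, 205, 194, 179, 193, 214, 217, 210, 195, 175, 157, 146]
300 [101, 107, 106, 106, 105, 115, 150, 196, 211, 208, 208, 206, 204, 202, 196, 194, 172, 134, 150, 193, 214, 216, 216, 214, 214, 212, 218, 209, 199, 176, 184, 198, 197, 173, 148, 136, 124, 122]
304 [109, 107, 105, 105, 105, 117, 162, 210, 227, 224, 227, 226, 224, 222, 226, 215, 174, 136, 163, 210, 219, 215, 215, 212, 212, 213, 220, 216, 210, 184, 145, 117, 100, 95, 98, 101, 106, 102]
moved 3.1253663003663004 [ 0.56983604 -0.14885484  0.24387196]
3 [[319.58734693 310.61703439]]
0 [[324.57573159 310.62261021]]
-3 [[329.56413    310.62823375]]
[11.9   6.43  5.56 -0.78]
```

The dip is about 2 px wide, so the ring may stand about 1 mm off the disc. With 45 s left, I'll re-grip slightly further along so the closing jaws press it home lightly. Then I'll measure again and release without easing back.

```bash
python3 -m inch '[[[0,0.013,0,0,0,0,80],[-0.0002,0.027,0,0,0,0,80],[-0.0004,0.04,0,0,0,0,80],[-0.0004,0.04,0,0,0,0,80]]]'
python3 -m inch '[[[0,0,0.013,0,0,0,80],[0,0,0.026,0,0,0,80],[0,0,0.04,0,0,0,80],[0,0,0.053,0,0,0,80],[0,0,0.0645,0,0,0,80]]]'
python3 -m inch '[[[0,0,0,0,0,0,60],[0,0,0,0,0,0,44],[0,0,0,0,0,0,34],[0,0,0,0,0,0,28],[0,0,0,0,0,0,25]]]'
python3 -c "
from h import *
from station import read_state
s=read_state();print(s['wrist_force'],s['wrist_torque'],s['position'],rows([.6071,-.1352,.179],110.7))"
```

```text
clock: 18.55
position: [0.608, -0.1345, 0.2433]
ee_rot: [0.567, 0.823, 0.0, -0.0]
wrist_force: [-0.3, 0.1, 0.3]
grip_width: 0.796
clock: 19.05
position: [0.6065, -0.1353, 0.1779]
ee_rot: [0.568, 0.823, -0.0, -0.001]
wrist_force: [0.7, -0.2, 0.5]
grip_width: 0.798
clock: 19.55
position: [0.6072, -0.1353, 0.1798]
ee_rot: [0.568, 0.823, 0.0, 0.0]
wrist_force: [0.2, 0.1, 0.1]
grip_width: 0.369
[0.20822054 0.13119549 0.14349694] [ 0.0402947  -0.01599517  0.01389001] [ 0.60716308 -0.13525226  0.17983093] (array([ 0.1, -0. ,  0.8]), array([0. , 0. , 0.1]))
```

Position is right. Close gently and image in contact.

```bash
python3 -m inch '[[[0,0,0,0,0,0,22],[0,0,0,0,0,0,18],[0,0,0,0,0,0,10],[0,0,0,0,0,0,0],[0,0,0,0,0,0,0]]]'
cat > gap.py <<'E'
from h import *
from station import imaging,read_state
f=imaging.grab_frame("wrist");c=f["color"];s=read_state()
print(s["wrist_force"].round(2),s["wrist_torque"].round(2),s["position"].round(5),s["clock"])
for v in(262,266,270,274,278):print(v,c[v,290:342,0].tolist())
E
python3 gap.py
```

```text
clock: 20.05
position: [0.607, -0.1351, 0.1795]
ee_rot: [0.568, 0.823, 0.0, -0.0]
wrist_force: [-1.2, 0.9, 0.6]
grip_width: 0.191
[-0.24  0.81  2.26] [0.32 0.07 0.02] [ 0.60704 -0.13509  0.17946] 20.1
262 [133, 132, 130, 128, 123, 128, 128, 128, 136, 132, 131, 141, 150, 159, 160, 161, 165, 164, 161, 163, 165, 166, 170, 177, 196, 218, 227, 224, 208, 209, 206, 215, 212, 216, 213, 212, 214, 216, 217, 223, 226, 234, 237, 234, 229, 229, 223, 221, 219, 214, 211, 204]
266 [124, 120, 111, 117, 113, 111, 116, 123, 118, 127, 149, 172, 181, 181, 180, 179, 177, 179, 176, 175, 173, 172, 172, 165, 165, 187, 223, 207, 173, 168, 168, 168, 164, 163, 166, 166, 168, 168, 166, 169, 181, 212, 232, 236, 234, 235, 230, 223, 216, 205, 205, 197]
270 [127, 128, 127, 123, 125, 123, 123, 120, 120, 126, 158, 194, 204, 193, 196, 197, 199, 197, 198, 196, 191, 193, 190, 180, 163, 173, 216, 218, 216, 213, 209, 204, 210, 207, 207, 203, 207, 209, 209, 210, 215, 220, 226, 231, 228, 230, 231, 227, 224, 211, 196, 189]
274 [126, 127, 127, 123, 124, 116, 113, 112, 114, 132, 172, 211, 215, 214, 213, 211, 211, 209, 208, 205, 205, 206, 200, 191, 162, 145, 168, 193, 218, 221, 220, 222, 220, 216, 217, 218, 219, 218, 221, 222, 221, 201, 185, 213, 227, 225, 222, 222, 209, 190, 174, 165]
278 [126, 122, 119, 128, 127, 122, 123, 119, 120, 140, 186, 218, 224, 223, 222, 221, 222, 220, 222, 222, 221, 221, 219, 202, 167, 139, 154, 192, 220, 221, 222, 220, 219, 220, 219, 219, 219, 219, 222, 224, 223, 210, 193, 209, 219, 219, 213, 202, 178, 156, 148, 151]
```

In light contact (torque signature 0.3 Nm), the dark line between disc and ring is unchanged. I'll unload the vertical force, push to about 5 N and see whether the line closes.

```bash
python3 -m inch '[[[0,0,-0.0005,0,0,0,0],[-0.0003,0,-0.0008,0,0,0,0],[-0.0003,0,-0.0008,0,0,0,0]]]'; python3 -m inch '[[[-0.0003,0,0,0,0,0,0],[-0.0003,0,0,0,0,0,0]]]'; python3 gap.py | grep -v '26[26]'
```

```text
clock: 20.4
position: [0.607, -0.1352, 0.1798]
ee_rot: [0.568, 0.823, 0.0, -0.001]
wrist_force: [-1.4, 3.3, -2.2]
grip_width: 0.198
clock: 20.6
position: [0.6071, -0.1354, 0.1799]
ee_rot: [0.568, 0.823, 0.0, -0.001]
wrist_force: [-1.1, 4.1, -2.7]
grip_width: 0.193
[-1.1   4.18 -2.59] [ 0.88  0.25 -0.  ] [ 0.60707 -0.13537  0.17989] 20.65
270 [126, 128, 132, 124, 119, 119, 127, 118, 116, 121, 142, 174, 196, 196, 197, 194, 195, 197, 195, 196, 198, 191, 191, 185, 168, 163, 196, 218, 212, 210, 207, 206, 198, 197, 203, 202, 204, 205, 208, 209, 208, 210, 220, 228, 230, 231, 231, 229, 225, 217, 201, 193]
274 [128, 126, 124, 123, 119, 118, 115, 110, 120, 122, 154, 195, 218, 217, 219, 215, 212, 208, 211, 206, 206, 206, 203, 198, 181, 160, 163, 184, 215, 222, 220, 220, 219, 217, 217, 219, 215, 219, 220, 219, 221, 206, 184, 204, 223, 227, 223, 225, 218, 200, 182, 170]
278 [123, 124, 123, 128, 127, 124, 125, 118, 120, 122, 158, 207, 225, 223, 224, 220, 222, 221, 222, 223, 222, 221, 221, 219, 192, 153, 141, 178, 214, 222, 222, 220, 218, 215, 217, 218, 217, 218, 219, 223, 223, 212, 195, 195, 218, 219, 215, 209, 193, 175, 158, 151]
```

At 4.3 N on the disc the line is unchanged, so it is an edge or shadow and the ring is home. I'll ease to a light press and release.

```bash
python3 -m inch '[[[0.0003,0,0.0003,0,0,0,0],[0.0004,0,0.0004,0,0,0,0]]]'
python3 -m inch '[[[0,0,0,0,0,0,20],[0,0,0,0,0,0,22],[0,0,0,0,0,0,25],[0,0,0,0,0,0,30],[0,0,0,0,0,0,36]]]'
python3 -m inch '[[[0,0,0,0,0,0,45],[0,0,0,0,0,0,55],[0,0,0,0,0,0,65],[0,0,0,0,0,0,65]]]'
python3 gap.py
```

```text
clock: 20.85
position: [0.6071, -0.1353, 0.1798]
ee_rot: [0.568, 0.823, -0.0, -0.0]
wrist_force: [-1.0, 3.2, -1.6]
grip_width: 0.193
clock: 21.35
position: [0.6072, -0.1357, 0.1801]
ee_rot: [0.568, 0.823, -0.0, 0.0]
wrist_force: [-0.2, -0.6, -0.2]
grip_width: 0.353
clock: 21.75
position: [0.6071, -0.1354, 0.1798]
ee_rot: [0.568, 0.823, -0.0, 0.0]
wrist_force: [0.0, -0.0, 0.1]
grip_width: 0.649
[ 0.22 -0.17 -0.74] [ 0.07  0.   -0.  ] [ 0.60712 -0.1354   0.17984] 21.8
262 [125, 126, 127, 120, 115, 117, 119, 119, 126, 126, 123, 121, 133, 145, 148, 153, 157, 156, 152, 152, 156, 152, 156, 153, 164, 184, 206, 219, 214, 195, 189, 199, 203, 200, 203, 205, 202, 200, 205, 203, 202, 207, 219, 227, 227, 222, 220, 215, 211, 206, 206, 199]
266 [117, 115, 112, 112, 108, 103, 108, 114, 119, 117, 116, 137, 157, 167, 169, 166, 168, 173, 168, 166, 164, 167, 163, 161, 160, 160, 192, 217, 207, 170, 160, 158, 158, 159, 155, 159, 157, 156, 161, 158, 158, 167, 191, 223, 228, 227, 228, 223, 217, 204, 195, 193]
270 [120, 125, 123, 118, 116, 118, 113, 110, 111, 112, 120, 152, 181, 186, 186, 181, 184, 182, 184, 186, 183, 180, 181, 178, 165, 155, 176, 204, 203, 199, 203, 198, 201, 196, 195, 194, 197, 199, 198, 197, 202, 204, 206, 212, 222, 222, 221, 223, 219, 215, 199, 186]
274 [113, 120, 119, 116, 111, 113, 109, 107, 110, 109, 123, 155, 191, 199, 199, 193, 192, 190, 188, 187, 189, 188, 187, 187, 172, 155, 151, 159, 172, 205, 215, 212, 211, 209, 205, 209, 209, 207, 207, 208, 212, 210, 197, 184, 202, 219, 216, 213, 212, 202, 181, 166]
278 [114, 117, 110, 114, 121, 118, 118, 114, 113, 112, 131, 163, 196, 207, 203, 201, 202, 205, 204, 203, 204, 206, 203, 199, 185, 154, 141, 141, 171, 202, 214, 211, 215, 210, 208, 204, 207, 205, 210, 214, 212, 213, 191, 163, 185, 204, 206, 202, 189, 170, 153, 145]
```

Released, with the ring unmoved relative to the disc. Now I'll retreat, let it settle and check stillness.

```bash
python3 -m inch '[[[0,0,0,0,0,0,80],[0,0,-0.01,0,0,0,80],[0,0,-0.025,0,0,0,80],[0,0,-0.045,0,0,0,80],[0,0,-0.065,0,0,0,80]]]'
python3 -m inch '[[[0,-0.015,0,0,0,0,80],[0,-0.03,0,0,0,0,80],[0,-0.04,0,0,0,0,80],[0,-0.04,0,0,0,0,80],[0,-0.04,0,0,0,0,80]]]'
python3 -m inch '[[[0,0,0,0,0,0,80],[0,0,0,0,0,0,80],[0,0,0,0,0,0,80],[0,0,0,0,0,0,80],[0,0,0,0,0,0,80]]]'
python3 - <<'E'
import pickle,time
from h import *
from station import imaging,read_state
f0=pickle.load(open("f8.pkl","rb"));F=imaging.grab_frame("scene");f=imaging.grab_frame("wrist")
for v in(296,300,304):print(v,f["color"][v,300:338,0].tolist())
for k in range(6):g=imaging.grab_frame("wrist")
d=np.abs(f["color"].astype(int)-g["color"]);print("still diff",d[200:420,250:420].mean(),d[0:100,:].mean())
S0=pickle.load(open("f0.pkl","rb"))["scene"]["color"]
for n,(x,y,w,h) in dict(vase=(350,275,60,65),frame=(205,270,100,75),bowl=(485,225,70,55),books=(112,165,105,65),red=(353,193,22,42)).items():
    print(n,np.abs(S0.astype(int)-F["color"])[y:y+h,x:x+w].mean().round(1))
print(read_state()["position"],read_state()["clock"])
E
```

```text
clock: 22.3
position: [0.6071, -0.1354, 0.2464]
ee_rot: [0.568, 0.823, 0.0, 0.0]
wrist_force: [0.7, -0.9, -0.0]
grip_width: 0.802
clock: 22.8
position: [0.57, -0.1496, 0.2452]
ee_rot: [0.568, 0.823, 0.0, 0.0]
wrist_force: [0.8, 0.5, -0.4]
grip_width: 0.801
clock: 23.3
position: [0.5698, -0.1495, 0.2448]
ee_rot: [0.568, 0.823, -0.0, -0.0]
wrist_force: [0.0, 0.0, -0.2]
grip_width: 0.799
296 [101, 101, 94, 97, 101, 104, 114, 141, 176, 186, 185, 188, 186, 188, 186, 186, 179, 163, 138, 155, 189, 207, 213, 204, 201, 200, 204, 202, 206, 193, 183, 191, 216, 217, 210, 199, 176, 154]
300 [103, 105, 105, 105, 108, 107, 109, 145, 192, 210, 209, 205, 205, 202, 200, 200, 198, 169, 137, 150, 194, 214, 217, 213, 217, 213, 211, 215, 214, 199, 176, 183, 200, 189, 173, 146, 133, 125]
304 [106, 106, 106, 103, 107, 106, 114, 157, 216, 228, 226, 227, 225, 227, 225, 227, 219, 177, 132, 150, 192, 215, 217, 216, 213, 214, 214, 213, 217, 211, 185, 142, 114, 102, 100, 101, 105, 106]
still diff 2.5494741532976826 2.6234739583333333
vase 10.6
frame 9.1
bowl 28.9
books 7.9
red 6.8
[ 0.56972385 -0.14961619  0.24483323] 23.7
```

```bash
python3 -c "
from station import bot
print(bot.close_job())"
```

```text
the job is handed in; nothing more can be done
None
```

I slid the lamp round both bends to the stop disc, let go, backed the arm clear and handed the job in at about 23.7 s. It hung there at rest. The hand-in gave no verdict.

- **Along the rail:** I gripped the lamp by its knob, with the jaws in line with the rail. I lifted it 2.5 mm to centre the ring on the rod, and turned it with the rail at each bend (31° right, then 44° left). The forces read along the legs and bends stayed near noise, about 1–2 N.
- **At the disc:** The highest force I read there was about 6 N, under the 10 N limit. Readings come only at the end of each move, so a brief peak in between can't be ruled out.
- **Fully home:** After the first release, the wrist camera showed a thin dark line about 1 mm wide between ring and disc. I gripped the lamp again and pressed it to about 4 N. The line did not change, so I took it for an edge or shadow. After the final release the line looked the same. Contact was felt, but I could not fully rule out a small gap by sight.
- **At rest:** Wrist images about 0.3 s apart at the end differed only by noise. The lamp looked upright in the last picture I viewed, taken after the first release. I didn't measure tilt along the way.
- **Bystanders:** The arm never came near them. My before-and-after image check was weak: the vase, frame, books and red look-alike patches changed little, but the bowl patch changed more (29 against 7–11). I put that down to the arm's shadow moving and did not check it further. I did not check the pink look-alike.

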